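# Shut and lock the cover of a bench instrument

## Robot

A 6-joint arm with a two-finger parallel gripper is mounted at the origin on the work surface. World frame = base frame: x ahead of the robot, y to its left, z up, the work surface at z = 0. Lengths are in m, angles in rad, forces in N, time in s.
With the tool pointing down it reaches from about 0.35 to 0.85 m from the base axis. Payload 8.1 kg.
Tool frame: the origin (TCP) lies midway between the tips of the shut fingers; the grasp point (between the pads) lies 19 mm behind it; z points along the fingers, y is the line along which they close (so a half turn about z gives the same grasp; the last joint's range is limited). The gripper opens to 93 mm and grips with 3 to 60 N. Pads are 15 mm wide; open, the fingers measure 128 mm over their backs; the gripper's body (75 mm by 188 mm) begins 65 mm behind the grasp point.
Start: joints at [1.246, 0.13, 1.488, -0, 1.523, -0.085], TCP at [0.142, 0.583, 0.219] pointing down, gripper open.
Joint ranges: [-2.96, 2.96], [-0.89, 2.26], [0.02, 2.5], [-1.34, 4.48], [0, 2.73], [-2.66, 2.66]. Speed limits (rad/s): [2.39, 2.39, 2.79, 3.14, 3.14, 3.14].

## Interface

Orientations are given as a rotation vector (axis times angle).
In Python, from plant import read_state, read_camera, camera_model, close_job gives the robot as it stands. The module is installed in compiled form; this text tells all that it offers.
- The arm moves only by the tool carry_out, never from a script. Its argument "moves" is a list of rows, each an object of numbers: "jaw": the finger opening in m, from 0 to 0.093; "dx", "dy", "dz": the shift along the tool's x, y, z in m; "yaw": the turn about the tool's z in rad. In form: [{"jaw": .., "dx": .., "dy": .., "dz": .., "yaw": ..}, ...]. A call has 1 to 8 rows; each row shifts and turns the commanded pose from where the row before left it, along the tool's axes as they then stand; what a row does not reach is not made up. A row lasts 1/8 s, in which the tool goes at most 62.5 mm and 10.7 degrees, less where a joint would pass 70% of its speed; a pose out of reach is approached as far as the arm can. A call is refused whole if a number of a shift passes 0.0625 or a number of a turn 0.188, either way. A call with a gripper value outside its range is refused whole. The fingers move at their own pace and stop on an object; "grip_force" is the grip in N (left out, the last holds). Time passes only in rows, so rows that do not move let the fingers close. It gives the time, the measured TCP pose, the force, the opening and the grip force at its end, in the units of the state.
- read_state(): the state, without advancing time (a new reading comes with each control period).
- read_camera(name): name is "scene" or "side" or "wrist"; returns the picture (420x560x3 uint8, red, green, blue); there is no depth.
- camera_model(name): a dict with "camera_matrix" (3x3 intrinsics, pixels), "view" (4x4, takes a point from world to camera coordinates). Camera axes: x right, y up, looking along -z (the intrinsics and any distortion apply to the point x, -y, -z); pixel columns grow to the right and rows downward; lengths in m; the calibration is good to about 2 mm. A picture is of the moment at which its call begins: read the wrist's pose just before it. camera_model takes no time and is no camera call; for the wrist camera it gives the pose at the moment of the call.
- close_job(): hands the job in; it is judged then, once.
The state is a dict: "t": time; "q": joint angles; "dq": joint speeds; "joint_torque": joint torques, N m; "tool_pos": TCP position; "orientation": TCP orientation; "force": force on the tool from outside, world axes, zero at the start; "wrist_torque": the same for the moment, N m; "opening": finger opening in m; "gripper_force": force on a finger pad.
Only numpy, scipy, OpenCV 4.12 (cv2) and the standard library are available. Lean on these libraries where they do the work, as an engineer would, in place of code of your own. Each camera call takes 0.05 s, during which the arm holds its last target. There are 200 camera calls.

## Task

The blue sliding cover on top of the white bench instrument was left open. With the fingertips, push its yellow rib away from you until the cover is fully home, then set a fingertip in the slot of the black quarter-turn knob beside it and turn it clockwise (seen from above) to its stop, so that the orange tongue locks the cover. Nothing is to be gripped or lifted: leave the loose things lying about where they are, and finish clear of everything.

Things in the scene. Friction and masses are not known exactly. Their poses are not given: they have to be found in the camera images.
- chassis: White bench instrument, fixed, 280 (own x) x 320 (own y) x 88 mm high. Origin: centre of its underside, on the bench. Its grey front with display and jacks faces its own -x, towards the robot. Its flat top is 88 mm above the bench. In an open bay of that top lies a green circuit board, which the cover closes.
- cover (a joint): Sliding cover, opening in m: 0 = home (hard stop), grows as it slides along the instrument's own -x, at most 0.08. Starts 0.050 to 0.075 open. Captive, slides with about 2 N, stays where left. Blue sheet 155 (x) x 170 (y) x 4 mm, upper face 93 mm above the bench; at home it spans x -30 to +125, y -30 to +140 mm in the instrument's frame.
- rib (a point): Middle of the top edge of the upright yellow rib on the cover, 113 mm above the bench; axes as the instrument's. Rib 10 mm thick (x), 90 mm long (y), 20 mm above the sheet, 45 mm in from the cover's near edge. Push its face towards the robot along the instrument's +x. With the cover home this point is at x = +20, y = +55 mm in the instrument's frame.
- cam (a joint): Angle of the quarter-turn knob in rad, growing clockwise seen from above: 0 = unlocked (tongue along the instrument's -x), 1.571 = locked (hard stop; tongue along its +y, 4 mm behind the near edge of the closed cover). Starts 0 to 0.25. Turning takes about 0.12 N m; it stays where left. While the cover is far open the tongue runs against its side and the knob cannot lock.
- knob (a point): Centre of the slot's floor, on the knob's axis, 98 mm above the bench, at x = -42, y = -95 mm in the instrument's frame. Its axes turn with the knob; the slot runs along its x: 34 mm wide, 16 mm deep, about 80 mm long, right across the knob through its centre, open at top and both ends; takes a fingertip or shut fingers, off the axis. Black knob, 88 mm diameter, top 114 mm above the bench.
- tongue (a point): Tip of the orange locking tongue, middle of its upper face, 73 mm from the knob's axis, in line with the slot on the knob's -x side; turns with the knob. Tongue 16 mm wide, 5 mm thick, lying under the knob just above the instrument's top.
- capacitor: Loose blue cylinder, 24 mm diameter, 32 mm tall, standing on the instrument's top near its far right corner. Origin: centre of its underside. Leave alone.
- meter: Loose yellow hand-held meter lying on the bench left of the instrument, 150 x 75 x 32 mm. Origin: centre of its underside. Leave alone.
- screwdriver: Loose screwdriver lying on the bench right of the instrument. Leave alone.
- spool: Loose aluminium wire spool standing on the bench to the right, 60 mm diameter, 50 mm tall. Origin: centre of its underside. Leave alone.

How it is judged:
By the outcome, as a careful person would: the job done as asked, in the order asked, and still so for the second after the job is handed in, with the robot touching nothing.
It also fails if it takes over 48 s, if anything falls off the work surface, if the arm or the gripper's body presses on something with over 40 N, if the wrist force passes 120 N, or if a joint passes its speed limit or range.

## Working session

There is one attempt and no reset: what is moved stays moved. The work goes in short steps, Python scripts to look and compute and a tool call to move; the robot and the scene stay as the last step left them, time stands still between calls to the robot, and variables do not carry over. Pictures are saved under pics/ and viewed, at most 10 in all, crops included, and the job is handed in when it is done.

Besides the shell and the picture viewer there is one more tool, called in YAML: its name, and indented under it one key for each argument. carry_out: Moves the arm, as the interface text tells. Its arguments: {"type":"object","properties":{"moves":{"type":"array","items":{"type":"object","properties":{"jaw":{"type":"number"},"dx":{"type":"number"},"dy":{"type":"number"},"dz":{"type":"number"},"yaw":{"type":"number"}}}},"grip_force":{"type":"number"}},"required":["moves"]}

```bash
mkdir -p pics; cat > h.py <<'E'
import numpy as np, cv2
from plant import *
def ray(m,u,v):
    K=np.array(m["camera_matrix"]);V=np.array(m["view"])
    d=np.linalg.inv(K)@[u,v,1]; d=np.array([d[0],-d[1],-d[2]])
    R=V[:3,:3];c=-R.T@V[:3,3];return c,R.T@d
def onz(m,u,v,z):
    c,d=ray(m,u,v);return c+d*(z-c[2])/d[2]
def proj(m,p):
    K=np.array(m["camera_matrix"]);V=np.array(m["view"])
    q=V[:3,:3]@p+V[:3,3];q=K@[q[0],-q[1],-q[2]];return q[:2]/q[2]
E
python3 - <<'E'
from h import *
s=read_state();print(s)
for n in("scene","side"):
    a=read_camera(n);cv2.imwrite(f"pics/{n}0.png",a[:,:,::-1]);m=camera_model(n);print(n,ray(m,280,210),m.keys())
E
```

```text
{'t': 0.0, 'q': array([ 1.24556037e+00,  1.31174717e-01,  1.48927031e+00,  2.95936138e-06,
        1.52300864e+00, -8.54053928e-02]), 'dq': array([ 0.00157861, -0.00039371,  0.00073298, -0.0015766 , -0.00192697,
        0.00014941]), 'joint_torque': array([ 4.58610157e-04, -5.59863818e+01, -4.91744900e+01,  7.67705706e-02,
        3.60162172e-02, -1.43140383e-04]), 'tool_pos': array([0.14231945, 0.58228689, 0.21758429]), 'orientation': array([-3.75777088e-01, -3.11865127e+00,  2.86057891e-03]), 'force': array([ 0.49672222, -0.81778363, -0.29268164]), 'wrist_torque': array([-0.01136605, -0.01822114,  0.01304468]), 'gripper_force': 0.0, 'opening': 0.09281659697536761}
scene (array([ 1.14171841, -0.56240042,  0.70486569]), array([-0.55011533,  0.58694727, -0.59438789])) dict_keys(['camera_matrix', 'view'])
side (array([ 0.399823  , -0.89746025,  0.950143  ]), array([ 0.14586104,  0.72027148, -0.67819693])) dict_keys(['camera_matrix', 'view'])
```

View pics/scene0.png

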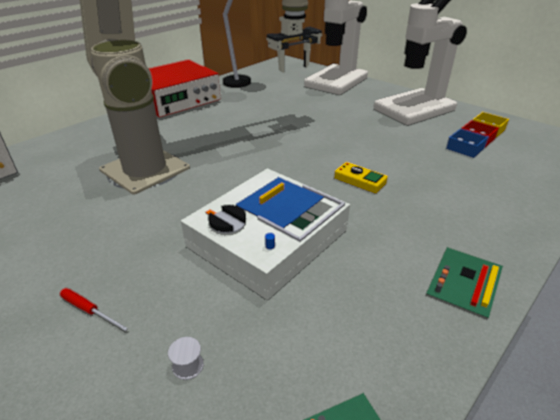

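View pics/side0.png

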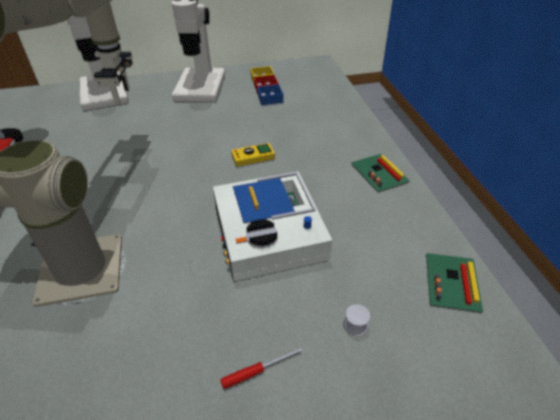

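The scene view shows the instrument with the knob at about (227,218), the rib at (272,191) and the capacitor at (270,241). In the side view the knob is at (262,233), the rib at (254,197) and the tongue tip at (238,240). The cover is open.

```bash
cat >> h.py <<'E'
def mask(a,lo,hi,box=None):
    h=cv2.cvtColor(a,cv2.COLOR_RGB2HSV);k=cv2.inRange(h,np.array(lo),np.array(hi))
    if box: b=np.zeros_like(k);b[box[1]:box[3],box[0]:box[2]]=1;k=k*b
    return k
def big(k):
    c=max(cv2.findContours(k,0,2)[0],key=cv2.contourArea);return c[:,0,:]
def rect(m,a,lo,hi,box,z):
    c=big(mask(a,lo,hi,box));P=np.array([onz(m,u,v,z)[:2] for u,v in c],np.float32)
    return cv2.minAreaRect(P*1000)
YEL=((15,120,90),(32,255,255));BLU=((100,120,50),(125,255,255));ORG=((5,150,120),(14,255,255));BLK=((0,0,0),(180,255,60))
E
python3 - <<'E'
from h import *
B={"scene":(180,165,355,290),"side":(205,165,340,280)}
for n in B:
    a=cv2.imread(f"pics/{n}0.png")[:,:,::-1].copy();m=camera_model(n);b=B[n]
    print(n)
    for nm,c,z in(("rib",YEL,.108),("sheet",BLU,.093),("tongue",ORG,.095),("knob",BLK,.112)):
        try:
            r=rect(m,a,*c,b,z);print(nm,np.round(r[0],1),np.round(r[1],1),round(r[2],1), cv2.boxPoints(r).round().tolist() if nm in("sheet","rib") else "")
        except Exception as e:print(nm,e)
    # top outline: bright white
    h=cv2.cvtColor(a,cv2.COLOR_RGB2HSV)
    print([h[v,u].tolist() for u,v in (((205,225),(265,262),(300,255)) if n=="scene" else ((230,220),(300,245),(290,262)))])
E
```

```text
scene
rib [605.6 265.6] [ 53.4 104.2] 34.9 [[554.0, 293.0], [614.0, 208.0], [657.0, 238.0], [598.0, 324.0]]
sheet [548.2  71. ] [155.8 171.1] 3.7 [[465.0, 151.0], [476.0, -19.0], [631.0, -9.0], [620.0, 161.0]]
tongue [454.5 -81.1] [20.4 12.4] 42.5 
knob [ 523.6 -114.3] [84.5 34.5] 1.4 
[[51, 8, 221], [51, 8, 219], [42, 11, 116]]
side
rib [515.7  70.2] [ 9.6 98.1] 2.7 [[509.0, 119.0], [513.0, 21.0], [523.0, 21.0], [518.0, 119.0]]
sheet [545.1  73. ] [153.1 172. ] 3.1 [[464.0, 155.0], [473.0, -17.0], [626.0, -9.0], [617.0, 163.0]]
tongue [455.1 -80.8] [11.2 22.1] 76.9 
knob [ 511.5 -112.8] [70.9 35.4] 1.2 
[[78, 6, 212], [77, 9, 206], [70, 6, 125]]
```

```bash
python3 - <<'E'
import cv2
a=cv2.imread("pics/scene0.png")[160:300,170:360];b=cv2.imread("pics/side0.png")[165:285,200:345]
a=cv2.resize(a,(540,398),interpolation=2);b=cv2.resize(b,(480,398),interpolation=2)
cv2.imwrite("pics/c.png",cv2.resize(cv2.hconcat([a,b]),(800,312)))
E
```

```text
(no output)
```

View pics/c.png

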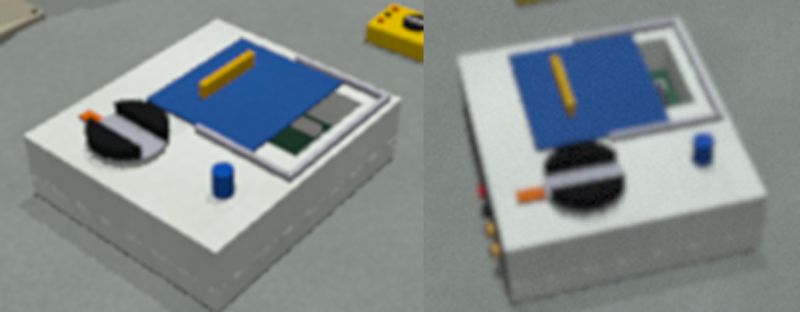

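```bash
python3 - <<'E'
from h import *
B={"scene":(175,160,360,290),"side":(205,165,340,280)}
for n in B:
    a=cv2.imread(f"pics/{n}0.png")[:,:,::-1].copy();m=camera_model(n)
    k=mask(a,(0,0,165),(180,40,255),B[n]);c=big(k)
    P=np.array([onz(m,u,v,.088)[:2] for u,v in c],np.float32)*1000
    r=cv2.minAreaRect(P);print(n,r,cv2.boxPoints(r).round().tolist())
c=np.array([0.]);
E
```

```text
scene ((550.8399047851562, 19.315628051757812), (284.0423278808594, 322.850341796875), 2.947787046432495) [[401.0, 173.0], [417.0, -149.0], [701.0, -135.0], [684.0, 188.0]]
side ((550.2144165039062, 22.766845703125), (281.2968444824219, 323.4315185546875), 3.046950340270996) [[401.0, 177.0], [418.0, -146.0], [699.0, -131.0], [682.0, 192.0]]
```

The instrument's centre is near (0.550, 0.022) and its yaw is about 3.1°. The cover is about 50 mm open and the cam is near 0. First I shut the jaw and yaw so that tool y lies along the instrument's x.

carry_out:
  moves:
    - {"jaw": 0,"yaw": 0.182}
    - {"jaw": 0,"yaw": 0.182}
    - {"jaw": 0,"yaw": 0.182}
    - {"jaw": 0,"yaw": 0.182}
    - {"jaw": 0,"yaw": 0.182}
    - {"jaw": 0,"yaw": 0.182}
    - {"jaw": 0,"yaw": 0.182}
    - {"jaw": 0}

```text
invalid input at $.moves[0]: expected keys jaw, dx, dy, dz, yaw
```

```bash
cat >> h.py <<'E'
from scipy.spatial.transform import Rotation as Ro
O=np.array([.5505,.022]);YAW=.054
def w(x,y): c,s=np.cos(YAW),np.sin(YAW);return O+[c*x-s*y,s*x+c*y]
def go(x,y,z):
    s=read_state();R=Ro.from_rotvec(s["orientation"]).as_matrix();p=np.append(w(x,y),z)
    d=R.T@(p-s["tool_pos"]);print("t",s["t"],"pos",s["tool_pos"].round(4),"F",s["force"].round(1),"xang",np.degrees(np.arctan2(R[1,0],R[0,0])).round(1),"tool shift",d.round(4), "open",s["opening"])
    r=s["tool_pos"][:2]-O;c,q=np.cos(YAW),np.sin(YAW);print("chassis",[c*r[0]+q*r[1],-q*r[0]+c*r[1]])
E
python3 -c "
from h import *
go(-.080,.055,.2)"
```

```text
t 0.1 pos [0.1423 0.5824 0.2177] F [ 0.2 -0.1  0.2] xang 166.3 tool shift [-0.4371 -0.4179  0.0183] open 0.09311462762886638
chassis [np.float64(-0.37735129792243044), np.float64(0.5815656349411755)]
```

carry_out:
  moves:
    - {"jaw": 0,"dx": 0,"dy": 0,"dz": 0,"yaw": 0.182}
    - {"jaw": 0,"dx": 0,"dy": 0,"dz": 0,"yaw": 0.182}
    - {"jaw": 0,"dx": 0,"dy": 0,"dz": 0,"yaw": 0.182}
    - {"jaw": 0,"dx": 0,"dy": 0,"dz": 0,"yaw": 0.182}
    - {"jaw": 0,"dx": 0,"dy": 0,"dz": 0,"yaw": 0.182}
    - {"jaw": 0,"dx": 0,"dy": 0,"dz": 0,"yaw": 0.182}
    - {"jaw": 0,"dx": 0,"dy": 0,"dz": 0,"yaw": 0.182}
    - {"jaw": 0,"dx": 0,"dy": 0,"dz": 0,"yaw": 0}

```text
t: 1.1
tool_pos: [0.1424, 0.5826, 0.2181]
orientation: [2.156, 2.285, -0.001]
force: [-0.1, 0.2, -0.1]
opening: 0.0178
gripper_force: 0.0
```

```bash
python3 -c "
from h import *
go(-.080,.055,.2)"
```

```text
t 1.1 pos [0.1424 0.5826 0.2181] F [-0.1  0.2 -0.1] xang 93.3 tool shift [-0.528   0.2951  0.0185] open 0.017834683960033043
chassis [np.float64(-0.37726453850765107), np.float64(0.5817606948552637)]
```

carry_out:
  moves:
    - {"jaw": 0,"dx": -0.048,"dy": 0.027,"dz": 0,"yaw": 0}
    - {"jaw": 0,"dx": -0.048,"dy": 0.027,"dz": 0,"yaw": 0}
    - {"jaw": 0,"dx": -0.048,"dy": 0.027,"dz": 0,"yaw": 0}
    - {"jaw": 0,"dx": -0.048,"dy": 0.027,"dz": 0,"yaw": 0}
    - {"jaw": 0,"dx": -0.048,"dy": 0.027,"dz": 0,"yaw": 0}
    - {"jaw": 0,"dx": -0.048,"dy": 0.027,"dz": 0,"yaw": 0}
    - {"jaw": 0,"dx": -0.048,"dy": 0.027,"dz": 0,"yaw": 0}
    - {"jaw": 0,"dx": -0.048,"dy": 0.027,"dz": 0,"yaw": 0}

```text
t: 2.1
tool_pos: [0.3806, 0.2102, 0.2187]
orientation: [2.151, 2.29, 0.001]
force: [-0.1, 0.9, 0.2]
opening: 0.0008
gripper_force: 0.0
```

carry_out:
  moves:
    - {"jaw": 0,"dx": -0.048,"dy": 0.027,"dz": 0,"yaw": 0}
    - {"jaw": 0,"dx": -0.048,"dy": 0.027,"dz": 0,"yaw": 0}
    - {"jaw": 0,"dx": -0.048,"dy": 0.025,"dz": 0,"yaw": 0}
    - {"jaw": 0,"dx": 0,"dy": 0,"dz": 0,"yaw": 0}

```text
t: 2.6
tool_pos: [0.4681, 0.0694, 0.2183]
orientation: [2.157, 2.283, -0.001]
force: [-0.8, 0.1, -0.1]
opening: 0.0001
gripper_force: 0.0
```

```bash
python3 -c "
from h import *
go(-.080,.055,.101)
m=camera_model('wrist');a=read_camera('wrist');cv2.imwrite('pics/w1.png',a[:,:,::-1])
r=rect(m,a,*YEL,(0,0,560,420),.113);print(r,cv2.boxPoints(r))
print('expected rib at open 50', w(-.03,.055))"
```

```text
t 2.6 pos [0.4681 0.0694 0.2183] F [-0.8  0.1 -0.1] xang 93.2 tool shift [ 0.0033 -0.0002  0.1173] open 0.00010650979017038921
chassis [np.float64(-0.07975124194306339), np.float64(0.05181143300806851)]
((515.394775390625, 74.59711456298828), (11.147526741027832, 88.18284606933594), 2.857527494430542) [[507.62988  118.35584 ]
 [512.026     30.28265 ]
 [523.15967   30.838387]
 [518.76355  118.911575]]
expected rib at open 50 [0.51757517 0.07530062]
```

View pics/w1.png

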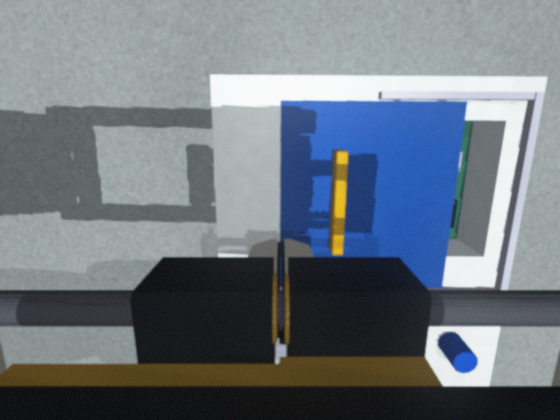

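The wrist view shows the rib at about (340,200), squared up ahead of the shut fingers, which are at (280,280). The cover is about 52 mm open. Now I descend in front of the rib and push.

carry_out:
  moves:
    - {"jaw": 0,"dx": 0.003,"dy": 0,"dz": 0.05,"yaw": 0}
    - {"jaw": 0,"dx": 0,"dy": 0,"dz": 0.05,"yaw": 0}
    - {"jaw": 0,"dx": 0,"dy": 0,"dz": 0.017,"yaw": 0}
    - {"jaw": 0,"dx": 0,"dy": 0.015,"dz": 0,"yaw": 0}
    - {"jaw": 0,"dx": 0,"dy": 0.015,"dz": 0,"yaw": 0}
    - {"jaw": 0,"dx": 0,"dy": 0.012,"dz": 0,"yaw": 0}
    - {"jaw": 0,"dx": 0,"dy": 0.01,"dz": 0,"yaw": 0}
    - {"jaw": 0,"dx": 0,"dy": 0.01,"dz": 0,"yaw": 0}

```text
t: 3.65
tool_pos: [0.5294, 0.0794, 0.1021]
orientation: [2.156, 2.284, 0.0]
force: [-2.9, 1.6, 2.4]
opening: 0.0003
gripper_force: 1.2
```

carry_out:
  moves:
    - {"jaw": 0,"dx": 0,"dy": 0.006,"dz": 0,"yaw": 0}
    - {"jaw": 0,"dx": 0,"dy": 0.004,"dz": 0,"yaw": 0}
    - {"jaw": 0,"dx": 0,"dy": 0,"dz": 0,"yaw": 0}

```text
t: 4.03
tool_pos: [0.5391, 0.0795, 0.1016]
orientation: [2.157, 2.283, 0.0]
force: [-0.5, 0.1, 0.2]
opening: 0.0006
gripper_force: 0.0
```

carry_out:
  moves:
    - {"jaw": 0,"dx": 0,"dy": 0.003,"dz": 0,"yaw": 0}
    - {"jaw": 0,"dx": 0,"dy": 0,"dz": 0,"yaw": 0}

```text
t: 4.28
tool_pos: [0.5418, 0.0797, 0.1016]
orientation: [2.157, 2.284, -0.0]
force: [-0.6, -0.1, -0.7]
opening: 0.0008
gripper_force: 0.3
```

carry_out:
  moves:
    - {"jaw": 0,"dx": 0,"dy": 0.003,"dz": 0,"yaw": 0}
    - {"jaw": 0,"dx": 0,"dy": 0,"dz": 0,"yaw": 0}

```text
t: 4.53
tool_pos: [0.5449, 0.0799, 0.1016]
orientation: [2.157, 2.284, -0.0]
force: [-0.7, -0.4, -0.6]
opening: 0.0003
gripper_force: 0.4
```

carry_out:
  moves:
    - {"jaw": 0,"dx": 0,"dy": 0.003,"dz": 0,"yaw": 0}
    - {"jaw": 0,"dx": 0,"dy": 0,"dz": 0,"yaw": 0}

```text
t: 4.78
tool_pos: [0.548, 0.0801, 0.1016]
orientation: [2.157, 2.284, 0.0]
force: [-0.7, -0.9, 0.3]
opening: 0.0002
gripper_force: 0.3
```

carry_out:
  moves:
    - {"jaw": 0,"dx": 0,"dy": 0.003,"dz": 0,"yaw": 0}
    - {"jaw": 0,"dx": 0,"dy": 0,"dz": 0,"yaw": 0}

```text
t: 5.03
tool_pos: [0.5489, 0.0802, 0.1015]
orientation: [-2.155, -2.282, 0.005]
force: [-12.3, -1.5, 7.5]
opening: 0.0004
gripper_force: 6.3
```

carry_out:
  moves:
    - {"jaw": 0,"dx": 0,"dy": 0.002,"dz": 0,"yaw": 0}
    - {"jaw": 0,"dx": 0,"dy": 0,"dz": 0,"yaw": 0}

```text
t: 5.28
tool_pos: [0.5491, 0.0802, 0.1013]
orientation: [-2.153, -2.28, 0.01]
force: [-22.4, -2.8, 15.1]
opening: 0.0008
gripper_force: 11.5
```

```bash
python3 - <<'E'
from h import *
go(0,.055,.101)
m=camera_model('wrist');a=read_camera('wrist');cv2.imwrite('pics/w2.png',a[:,:,::-1])
r=rect(m,a,*YEL,(0,0,560,420),.113);print(r);print('home',w(.02,.055))
a=read_camera('side');m=camera_model('side');r=rect(m,a,*BLU,(205,165,340,280),.093);print(r,w(.0475,.055))
E
```

```text
t 5.275 pos [0.5491 0.0802 0.1013] F [-22.4  -2.8  15.1] xang 93.3 tool shift [-0.0032 -0.0018  0.0004] open 0.0008237693485803454
chassis [np.float64(0.0017548965966510224), np.float64(0.05818162566585127)]
((566.1759643554688, 104.54557800292969), (10.06675910949707, 37.8629035949707), 2.851602077484131)
home [0.56750229 0.0779993 ]
((595.4326782226562, 77.57527923583984), (151.53875732421875, 176.29544067382812), 2.840282917022705) [0.59496221 0.07948358]
```

That is the hard stop: the force rose to 22 N and the rib stands at its home position. Now I back off, rise and go over to the knob.

carry_out:
  moves:
    - {"jaw": 0,"dx": 0,"dy": -0.012,"dz": 0,"yaw": 0}
    - {"jaw": 0,"dx": 0,"dy": -0.01,"dz": -0.04,"yaw": 0}
    - {"jaw": 0,"dx": 0,"dy": 0,"dz": -0.06,"yaw": 0}
    - {"jaw": 0,"dx": -0.05,"dy": 0,"dz": 0,"yaw": 0}
    - {"jaw": 0,"dx": -0.05,"dy": 0,"dz": 0,"yaw": 0}
    - {"jaw": 0,"dx": -0.04,"dy": 0,"dz": 0,"yaw": 0}
    - {"jaw": 0,"dx": 0,"dy": 0,"dz": 0,"yaw": 0}

```text
t: 6.25
tool_pos: [0.5391, -0.0631, 0.2019]
orientation: [2.16, 2.279, 0.001]
force: [-0.3, 0.2, 0.6]
opening: 0.0002
gripper_force: 0.0
```

```bash
python3 - <<'E'
from h import *
go(-.02,-.095,.12);print('knob',w(-.042,-.095))
m=camera_model('wrist');a=read_camera('wrist');cv2.imwrite('pics/w3.png',a[:,:,::-1]);print('knob px',proj(m,np.append(w(-.042,-.095),.114)))
a=read_camera('side');cv2.imwrite('pics/s3.png',cv2.resize(a[165:285,200:345,::-1],(580,480),interpolation=2))
m=camera_model('side');print(rect(m,a,*ORG,(205,165,340,280),.095)[:2])
E
```

```text
t 6.25 pos [ 0.5391 -0.0631  0.2019] F [-0.3  0.2  0.6] xang 93.1 tool shift [-0.0105 -0.0041  0.0819] open 0.00021096980070598506
chassis [np.float64(-0.015970133171173656), np.float64(-0.0844094386131285)]
knob [ 0.51368873 -0.07512842]
knob px [248.38442373 225.64543559]
((455.10723876953125, -80.83573150634766), (11.216838836669922, 22.144676208496094))
```

View pics/w3.png

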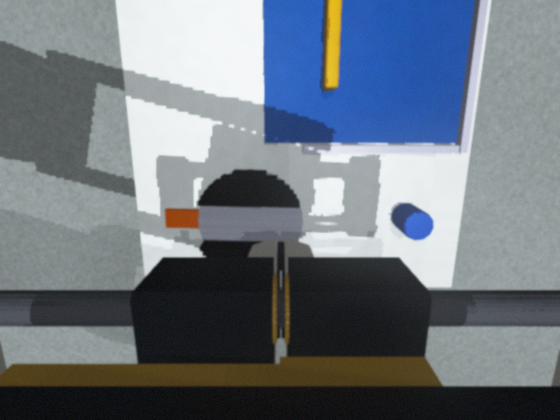

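The wrist view shows the tongue tip at (166,218), the knob centre at about (249,222) and the slot running nearly horizontal between rows 206 and 234. The cover is closed.

```bash
python3 - <<'E'
from h import *
m=camera_model('wrist')
for n,u,v,z in(("tip",166,218,.093),("tonguein",198,218,.093),("slotL top edge",205,206,.114),("slotR top edge",298,207,.114),("floor slot R",301,222,.098),("knob L",197,222,.114),("knob R",302,222,.114),("knobtop",250,169,.114)):
    r=onz(m,u,v,z)[:2]-O;c,s=np.cos(YAW),np.sin(YAW);print(n,round((c*r[0]+s*r[1])*1e3,1),round((c*r[1]-s*r[0])*1e3,1))
E
```

```text
tip -114.3 -92.2
tonguein -87.0 -92.1
slotL top edge -75.5 -76.4
slotR top edge -2.9 -77.1
floor slot R 0.7 -94.0
knob L -82.6 -89.5
knob R 0.4 -89.3
knobtop -39.8 -47.4
```

carry_out:
  moves:
    - {"jaw": 0,"dx": -0.0085,"dy": -0.0035,"dz": 0.03,"yaw": 0}
    - {"jaw": 0,"dx": 0,"dy": 0,"dz": 0.03,"yaw": 0}
    - {"jaw": 0,"dx": 0,"dy": 0,"dz": 0.018,"yaw": 0}
    - {"jaw": 0,"dx": 0,"dy": 0,"dz": 0.01,"yaw": 0}
    - {"jaw": 0,"dx": 0,"dy": 0,"dz": 0.009,"yaw": 0}
    - {"jaw": 0,"dx": 0,"dy": 0,"dz": 0,"yaw": 0}

```text
t: 7.1
tool_pos: [0.5358, -0.0691, 0.1045]
orientation: [-2.157, -2.284, 0.0]
force: [0.4, 0.4, 0.1]
opening: 0.0003
gripper_force: 0.0
```

carry_out:
  moves:
    - {"jaw": 0,"dx": -0.005,"dy": 0,"dz": 0,"yaw": 0}
    - {"jaw": 0,"dx": -0.003,"dy": 0,"dz": 0,"yaw": 0}
    - {"jaw": 0,"dx": -0.002,"dy": 0,"dz": 0,"yaw": 0}

```text
t: 7.48
tool_pos: [0.5366, -0.0798, 0.1051]
orientation: [2.157, 2.283, 0.001]
force: [0.2, -0.6, 0.9]
opening: 0.0003
gripper_force: 0.0
```

carry_out:
  moves:
    - {"jaw": 0,"dx": -0.0035,"dy": -0.0018,"dz": 0,"yaw": 0.17}
    - {"jaw": 0,"dx": -0.0035,"dy": -0.0018,"dz": 0,"yaw": 0.17}
    - {"jaw": 0,"dx": -0.0035,"dy": -0.0018,"dz": 0,"yaw": 0.17}
    - {"jaw": 0,"dx": 0,"dy": 0,"dz": 0,"yaw": 0}

```text
t: 7.98
tool_pos: [0.5304, -0.089, 0.1052]
orientation: [2.662, 1.667, 0.002]
force: [1.8, 0.4, 0.3]
opening: 0.0009
gripper_force: 1.0
```

```bash
python3 - <<'E'
from h import *
go(-.041,-.093,.105)
m=camera_model('wrist');a=read_camera('wrist');cv2.imwrite('pics/w4.png',a[:,:,::-1])
r=rect(m,a,*ORG,(0,0,560,420),.093);print(r);d=np.array(r[0])/1000-w(-.041,-.093);print('cam',np.pi+YAW-np.arctan2(d[1],d[0])%(2*np.pi),np.hypot(*d))
E
```

```text
t 7.975 pos [ 0.5304 -0.089   0.1052] F [1.8 0.4 0.3] xang 64.1 tool shift [ 0.0075 -0.0212  0.0001] open 0.0008828727469542139
chassis [np.float64(-0.02608891486330733), np.float64(-0.10979127921381146)]
((457.6165771484375, -57.53367614746094), (16.00193214416504, 27.277366638183594), 72.25139617919922)
cam 0.3203891786487203 0.05904541163252483
```

The knob is turning, with the cam at about 0.33. I carry on along the arc.

carry_out:
  moves:
    - {"jaw": 0,"dx": -0.0055,"dy": -0.0018,"dz": 0,"yaw": 0.15}
    - {"jaw": 0,"dx": -0.0045,"dy": -0.0018,"dz": 0,"yaw": 0.17}
    - {"jaw": 0,"dx": -0.0035,"dy": -0.0018,"dz": 0,"yaw": 0.17}
    - {"jaw": 0,"dx": -0.0035,"dy": -0.0018,"dz": 0,"yaw": 0.17}
    - {"jaw": 0,"dx": 0,"dy": 0,"dz": 0,"yaw": 0}

```text
t: 8.65
tool_pos: [0.515, -0.0963, 0.1051]
orientation: [-3.057, -0.715, -0.004]
force: [4.6, 7.6, -0.2]
opening: 0.0002
gripper_force: 3.6
```

```bash
cat > cam.py <<'E'
from h import *
go(-.041,-.093,.105)
m=camera_model('wrist');a=read_camera('wrist');cv2.imwrite('pics/w5.png',a[:,:,::-1])
r=rect(m,a,*ORG,(0,0,560,420),.093);print(r);d=np.array(r[0])/1000-w(-.041,-.093);print('cam',np.pi+YAW-np.arctan2(d[1],d[0])%(2*np.pi),np.hypot(*d))
E
python3 cam.py
```

```text
t 8.65 pos [ 0.515  -0.0963  0.1051] F [ 4.6  7.6 -0.2] xang 26.3 tool shift [ 0.0099 -0.021   0.0002] open 0.00015401475374179538
chassis [np.float64(-0.041784695003386614), np.float64(-0.11621713519713295)]
((488.2449035644531, -23.450244903564453), (15.27530574798584, 27.814172744750977), 26.36025619506836)
cam 1.136933740830476 0.056181424997260435
```

carry_out:
  moves:
    - {"jaw": 0,"dx": -0.0035,"dy": -0.0016,"dz": 0,"yaw": 0.15}
    - {"jaw": 0,"dx": -0.0035,"dy": -0.0016,"dz": 0,"yaw": 0.15}
    - {"jaw": 0,"dx": -0.0025,"dy": -0.001,"dz": 0,"yaw": 0.1}
    - {"jaw": 0,"dx": 0,"dy": 0,"dz": 0,"yaw": 0}

```text
t: 9.2
tool_pos: [0.5072, -0.0951, 0.1053]
orientation: [-3.138, -0.096, -0.012]
force: [17.6, 8.7, -8.3]
opening: 0.0004
gripper_force: 8.8
```

```bash
python3 cam.py
```

```text
t 9.2 pos [ 0.5072 -0.0951  0.1053] F [17.6  8.7 -8.3] xang 3.5 tool shift [ 0.0087 -0.0215  0.0004] open 0.0004379762773709515
chassis [np.float64(-0.04953639610278511), np.float64(-0.11457257276490841)]
((510.8919677734375, -17.60674285888672), (15.590010643005371, 27.590524673461914), 2.158031463623047)
cam 1.5584199552927345 0.055593041825549416
```

The cam is at about 1.56 and the force is rising, so this looks like the stop. One small extra press, then I withdraw.

carry_out:
  moves:
    - {"jaw": 0,"dx": -0.002,"dy": 0,"dz": 0,"yaw": 0}
    - {"jaw": 0,"dx": 0,"dy": 0,"dz": 0,"yaw": 0}

```text
t: 9.5
tool_pos: [0.5071, -0.0951, 0.1054]
orientation: [-3.138, -0.098, -0.018]
force: [26.8, 9.6, -16.7]
opening: 0.0005
gripper_force: 13.8
```

carry_out:
  moves:
    - {"jaw": 0,"dx": 0.006,"dy": 0,"dz": 0,"yaw": 0}
    - {"jaw": 0,"dx": 0.004,"dy": 0,"dz": 0,"yaw": 0}
    - {"jaw": 0,"dx": 0,"dy": 0,"dz": -0.01,"yaw": 0}
    - {"jaw": 0,"dx": 0,"dy": 0,"dz": -0.05,"yaw": 0}
    - {"jaw": 0,"dx": 0,"dy": 0,"dz": -0.06,"yaw": 0}
    - {"jaw": 0,"dx": -0.05,"dy": 0,"dz": 0,"yaw": 0}
    - {"jaw": 0,"dx": -0.05,"dy": 0,"dz": 0,"yaw": 0}
    - {"jaw": 0,"dx": 0,"dy": 0,"dz": 0,"yaw": 0}

```text
t: 10.5
tool_pos: [0.4095, -0.1023, 0.2251]
orientation: [3.14, 0.09, 0.0]
force: [0.8, 0.1, -0.7]
opening: 0.0006
gripper_force: 0.0
```

```bash
python3 cam.py; python3 - <<'E'
from h import *
a=read_camera('side');cv2.imwrite('pics/s6.png',cv2.resize(a[150:290,190:350,::-1],(640,560),interpolation=2))
print(rect(camera_model('side'),a,*BLU,(205,165,340,280),.093))
E
```

```text
t 10.5 pos [ 0.4095 -0.1023  0.2251] F [ 0.8  0.1 -0.7] xang 3.3 tool shift [ 0.1066 -0.0233  0.1201] open 0.0005712527668541902
chassis [np.float64(-0.14751352780376864), np.float64(-0.11650862197659742)]
((510.86016845703125, -17.91222381591797), (14.869270324707031, 26.94240951538086), 3.2763118743896484)
cam 1.5574796263918076 0.05529036718699501
((595.2093505859375, 77.53987121582031), (152.08685302734375, 168.65711975097656), 3.331397533416748)
```

View pics/w5.png

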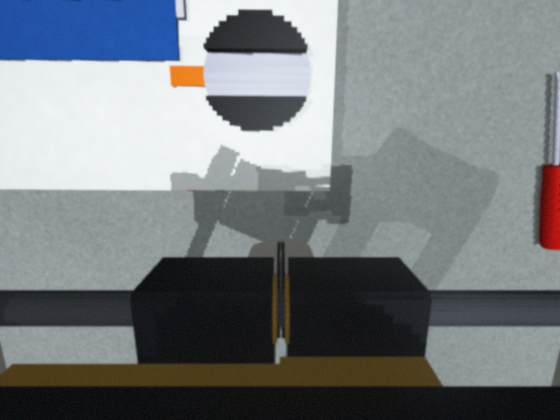

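View pics/s6.png

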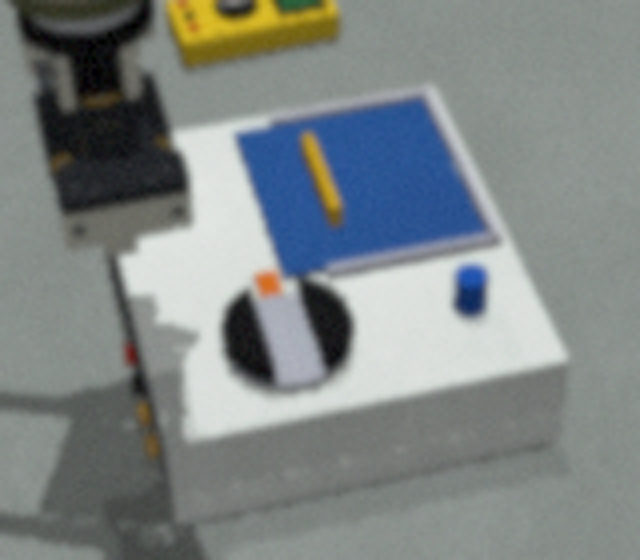

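Both views show the cover home and the tongue along the instrument's +y in front of the cover's near edge: tip at (170,76) in the wrist view, orange patch at (267,284) in the side crop. The capacitor and the meter are undisturbed, and the gripper is clear.

```bash
python3 -c "
from plant import *
print(close_job())"
```

```text
the job is handed in; nothing more can be done
None
```

The cover is pushed home to its hard stop, the knob is turned clockwise to its stop so the tongue locks the cover, the arm is clear of everything, and the job is handed in at about 10.6 s of robot time; no verdict was returned.

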